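Hook the whetstone into its bench holder

TASK

The cork sanding block has been left in the whetstone's wooden bench holder: take it out and lay it flat, the same way up, inside the open wooden tray. Then mount the nearer whetstone, lying at the front of the bench, in the holder, stone side up: tip it, hook one end of its wooden base under the overhanging lip, and lower the other end behind the low stop until it lies flat on the bed, and let go. Leave everything else standing where it is.

Things in the scene. Friction and masses are not known exactly. Their poses are not given: they have to be found in the camera images.
- stone_holder: Fixed wooden holder, a board 204 (x) x 98 (y) x 10 mm high. Origin: centre of the underside, on the bench; x along the bed towards the lip, z up. The bed (board's top, z = 10 mm) is 155 mm long, x = -77.5 to +77.5 mm. Four corner cheeks up to z = 24 mm stand 66 mm apart across y (inner faces y = +/-33, outer +/-45 mm) at x 43.5 to 77.5 and -77.5 to -51.5 mm; between them the sides are open.
- holder_lip (a point): Middle of the lower inner edge of the holder's lip, at x = 62.5, z = 48 mm in the holder (38 mm above the bed); axes as the holder's. The lip overhangs the bed from here to the end wall (x 77.5 to 91.5 mm); it is 90 mm wide, its top at z = 57 mm.
- holder_stop (a point): Middle of the upper inner edge of the low stop at the holder's other end, at x = -77.5, z = 24 mm in the holder (14 mm above the bed); axes as the holder's. The stop is 14 mm thick and 90 mm wide.
- whetstone: Loose whetstone: a wooden base 60 (x) x 150 (y) x 14 mm high that carries a grey stone 46 (x) x 136 (y) mm, centred on it and rising from 14 to 30 mm. Origin: centre of the underside; y along the length, z up through the stone. The two ends are alike; either may go under the lip. 0.2 to 0.42 kg. Starts flat at the front of the bench (a second one lying at the far left is fixed and no part of the job).
- whetstone_end_a (a point): Middle of the end face of the whetstone's wooden base at its +y end (75 mm from the origin, 7 mm above the underside); axes as the whetstone's.
- whetstone_end_b (a point): Middle of the end face of the wooden base at its -y end, likewise.
- sanding_block: Loose plain sanding block, a box 56 (x) x 100 (y) x 28 (z) mm. Origin: centre of the underside; y along the length, z up. About 0.06 to 0.13 kg. Starts on the bed of the holder, lengthwise, clear of the lip.
- tool_tray: Fixed open dark wooden tray, 190 (x) x 140 (y) x 30 mm high outside, walls and floor 6 mm thick (inside 178 x 128 mm, floor at z = 6 mm). Origin: centre of the underside, on the bench; x along the length, z up.
- mallet: Bystander: wooden mallet standing on its 72 mm wide head, handle up, 235 mm tall. Origin: centre of the underside.
- oil_jar: Bystander, the nearer of two alike: jar 60 mm across, 88 mm tall. Origin: centre of the underside.
- egg_cup: Bystander, the nearer of two alike: turned dark wooden egg cup, 48 mm across, 57 mm tall. Origin: centre of the underside.
- tape_measure: Bystander, the nearer of two alike: black tape measure 48 (x) x 85 (y) x 40 mm high. Origin: centre of the underside.
Mind the look-alikes: they are no part of the job. Leave any blue look-alike of the tool_tray alone. There is more than one size of the sanding_block; the one meant has the size given above.

How it is judged:
On the way, in this order (a step that is already met when the one before it is completed fails the run):
1. the sanding block lies flat in the tray (x of sanding_block in the frame of tool_tray between -0.065 and 0.065 m and y of sanding_block in the frame of tool_tray between -0.042 and 0.042 m and z of sanding_block in the frame of tool_tray below 0.012 m and angle between sanding_block's own z axis and vertical below 0.1 rad and linear speed of sanding_block below 0.02 m/s), for 0.2 s.
2. the whetstone is tipped, with one end of its base under the lip (((x of whetstone_end_a in the frame of stone_holder above 0.067 m and z of whetstone_end_a in the frame of stone_holder between 0.008 and 0.036 m and y of whetstone_end_a in the frame of stone_holder between -0.012 and 0.012 m) or (x of whetstone_end_b in the frame of stone_holder above 0.067 m and z of whetstone_end_b in the frame of stone_holder between 0.008 and 0.036 m and y of whetstone_end_b in the frame of stone_holder between -0.012 and 0.012 m)) and angle between whetstone's own z axis and vertical between 0.04 and 0.6 rad), for 0.1 s.
At the end, for the whole second after the job is handed in: Whetstone stone side up, flat on the bed (0.03 rad, underside within 2.5 mm), one end at least 4.5 mm in under the lip; sanding block flat (0.1 rad) on the tray floor, its centre within 65 mm along and 42 mm across of the tray's; both released and at rest (all of step 1 and ((x of whetstone_end_a in the frame of stone_holder above 0.067 m and z of whetstone_end_a in the frame of stone_holder between 0.008 and 0.036 m and y of whetstone_end_a in the frame of stone_holder between -0.012 and 0.012 m) or (x of whetstone_end_b in the frame of stone_holder above 0.067 m and z of whetstone_end_b in the frame of stone_holder between 0.008 and 0.036 m and y of whetstone_end_b in the frame of stone_holder between -0.012 and 0.012 m)) and angle between whetstone's own z axis and vertical below 0.03 rad and z of whetstone in the frame of stone_holder between 0.007 and 0.0125 m and linear speed of whetstone below 0.02 m/s); the robot touches nothing.
It fails at once if the mallet is shifted more than 30 mm or knocked over (distance of mallet from where it was at the start of the episode above 0.03 m or angle between mallet's own z axis and vertical above 0.5 rad).
It fails at once if the oil jar is shifted more than 30 mm or knocked over (distance of oil_jar from where it was at the start of the episode above 0.03 m or angle between oil_jar's own z axis and vertical above 0.5 rad).
It fails at once if the egg cup is shifted more than 30 mm or knocked over (distance of egg_cup from where it was at the start of the episode above 0.03 m or angle between egg_cup's own z axis and vertical above 0.5 rad).
It fails at once if the tape measure is shifted more than 30 mm or knocked over (distance of tape_measure from where it was at the start of the episode above 0.03 m or angle between tape_measure's own z axis and vertical above 0.5 rad).
It also fails if it takes over 72 s, if anything falls off the work surface, if the arm or the gripper's body presses on something with over 40 N, if the wrist force passes 120 N, or if a joint passes its speed limit or range.

ROBOT

A 7-joint arm with a two-finger parallel gripper is mounted at the origin on a cart in front of the work surface, level with it; the furniture and walls round the work are solid. World frame = base frame: x ahead of the robot, y to its left, z up, the work surface at z = 0. Lengths are in m, angles in rad, forces in N, time in s.
With the tool pointing down it reaches from about 0.425 to 0.925 m from the base axis. Payload 6.8 kg.
Tool frame: the origin (TCP) lies on the centre line of the jaws, within the pads' length; the fingertips stand 8 mm ahead of it and the grasp point (between the pads) lies 11 mm behind it (bot.tips_ahead is the distance from the TCP to the fingertips, in m); z points along the fingers, y is the line along which they close (so a half turn about z gives the same grasp; the last joint's range is limited). The gripper opens to 85 mm and grips with 20 to 120 N. Pads are 22 mm wide; open, the fingers measure 114 mm over their backs; the gripper's body (76 mm by 85 mm) begins 54 mm behind the grasp point. The pads swing forward as they close: fully open they stand 13 mm farther back than shut.
Start: joints at [1.122, 0.477, 0.022, 1.555, -0.011, 1.109, -0.083], TCP at [0.226, -0.636, 0.239] pointing down, gripper open.
Joint ranges: [-2.96, 2.96], [-0.34, 2.1], [-1.41, 1.46], [0.24, 2.44], [-1.37, 4.51], [0.17, 1.92], [-2.96, 2.96]. Speed limits (rad/s): [2.39, 2.39, 3.14, 3.14, 3.14, 3.14, 3.14].

INTERFACE

Orientations are given as a unit quaternion [w, x, y, z].
In Python, from station import bot gives the robot as it stands.
- The arm moves only by the tool send_rows, never from a script. Its argument "deltas" is text: rows parted by semicolons, each of 4 numbers parted by spaces: the shift along the tool's x, y, z in m, then the turn about the tool's z in degrees. In form: x y z spin; .... A call has 1 to 5 rows; each row is the pose to reach, as a shift and turn from the pose commanded when the call began, along the tool's axes at that moment; what a row does not reach only later rows make up. A row lasts 1/10 s, in which the tool goes at most 50 mm and 8.59 degrees, less where a joint would pass 70% of its speed; a pose out of reach is approached as far as the arm can. A call with a gripper value outside its range is refused whole. "claw" is the opening, from 0 (shut) to 1 (fully open), set as the call begins (left out, the last holds). The fingers move at their own pace and stop on an object; "force" is the grip in N (left out, the last holds). Time passes only in rows, so rows that repeat a pose let the fingers close. It gives the time, the measured TCP pose, the force, the opening and the grip force at its end, in the units of the state.
- bot.get_obs(): the state, without advancing time (a new reading comes with each control period).
- bot.read_camera(name): name is "scene" or "top" or "wrist"; returns a dict with "img" (420x560x3 uint8, red, green, blue), "depth" (420x560 float32, m along the optical axis (not along the pixel's ray), 0 where there is no reading), "fx", "fy", "cx", "cy" (pixels), "camera_from_world" (4x4, takes a point from world to camera coordinates). Camera axes: x right, y up, looking along -z (the intrinsics and any distortion apply to the point x, -y, -z); pixel columns grow to the right and rows downward; lengths in m; the calibration is good to about 2 mm. A picture is of the moment at which its call begins.
- bot.hand_in(): hands the job in; it is judged then, once.
Trained networks look in a picture, given as the dict that the camera call returned (one of the last four; its "shot" number tells which), for a name from the list of things; names that differ only in an ending like _2 or _b are one class to them, and where a whole thing is asked for, a point or a joint stands for the part that bears it (a point fixed in the world has none). Each returns a list of dicts, best first, with "confidence" (0 to 1); they miss things now and then, are a little off and sometimes report something else, mostly with a low value. They report only what shows in the picture. A call takes as long as a camera call. They do not tell look-alikes from the thing itself.
- bot.masks_of(picture, query): "mask" (420x560 bool, what is visible of it).
- bot.landmark_of(picture, query): "xyz" ([x, y, z] in m, in world coordinates, good to about 4 mm: a listed point, or the origin of a listed thing).
The state is a dict: "t": time; "q": joint angles; "joint_vel": joint speeds; "joint_torque": joint torques, N m; "eef_pos": TCP position; "tool_rot": TCP orientation; "contact_force": force on the tool from outside, world axes, zero at the start; "torque": the same for the moment, N m; "gripper_width": opening from 0.0 (shut) to 1.0 (fully open); "grasp_force": force on a finger pad.
Only numpy, scipy, OpenCV 4.12 (cv2) and the standard library are available. Lean on these libraries where they do the work, as an engineer would, in place of code of your own. Each camera call takes 0.05 s, during which the arm holds its last target. There are 200 camera calls.

## Working session

There is one attempt and no reset: what is moved stays moved. The work goes in short steps, Python scripts to look and compute and a tool call to move; the robot and the scene stay as the last step left them, time stands still between calls to the robot, and variables do not carry over. Pictures are saved under pics/ and viewed, at most 10 in all, crops included, and the job is handed in when it is done.

Besides the shell and the picture viewer there is one more tool, called after "Emit:" as name(argument=value, ...), one argument or row to a line, values as JSON. send_rows: Moves the arm, as the interface text tells. Its arguments: {"type":"object","properties":{"deltas":{"type":"string"},"claw":{"type":"number"},"force":{"type":"number"}},"required":["deltas"]}

```bash
ls; mkdir -p pics; cat > h.py <<'E'
import numpy as np, cv2
from station import bot
def w2p(p,xyz):
    c=p["camera_from_world"]@np.r_[xyz,1]; return p["cx"]+p["fx"]*c[0]/-c[2], p["cy"]-p["fy"]*c[1]/-c[2]
def cloud(p,m=None):
    d=p["depth"]; m=(d>0) if m is None else m&(d>0)
    v,u=np.nonzero(m); z=d[v,u]
    c=np.c_[(u-p["cx"])/p["fx"]*z,-(v-p["cy"])/p["fy"]*z,-z,np.ones(len(z))]
    return (np.linalg.inv(p["camera_from_world"])@c.T).T[:,:3]
def save(p,name,box=None,s=1):
    im=p["img"][...,::-1]
    if box: im=im[box[1]:box[3],box[0]:box[2]]
    cv2.imwrite("pics/"+name,cv2.resize(im,None,fx=s,fy=s,interpolation=cv2.INTER_CUBIC))
E
python3 - <<'E'
from h import *
print(bot.tips_ahead, bot.get_obs()["tool_rot"])
P={n:bot.read_camera(n) for n in("scene","top")}
names="stone_holder holder_lip holder_stop whetstone sanding_block tool_tray mallet oil_jar egg_cup tape_measure".split()
for n,p in P.items():
    print(n,{k:v.shape if k in('img','depth') else k for k,v in p.items() if k not in("camera_from_world",'fx')}.get('img'), [k for k in p])
    for q in names:
        for r in bot.landmark_of(p,q):
            if r["confidence"]>.25: print(q,round(r["confidence"],2),np.round(r["xyz"],3),np.round(w2p(p,r["xyz"])))
a=np.vstack([P["scene"]["img"],P["top"]["img"]])[...,::-1]
save(P["scene"],"s0.png",None,1.4); save(P["top"],"t0.png",None,1.4)
E
```

```text
pics
0.008 [-8.81763349e-04  9.85514232e-01  1.69590298e-01 -2.26188804e-04]
scene (420, 560, 3) ['img', 'depth', 'fx', 'fy', 'cx', 'cy', 'camera_from_world', 'shot']
stone_holder 0.65 [0.49  0.271 0.004] [208. 272.]
stone_holder 0.58 [ 0.448 -0.407  0.005] [369. 200.]
holder_lip 0.84 [0.53  0.224 0.048] [213. 247.]
holder_stop 0.66 [0.442 0.334 0.022] [197. 286.]
holder_stop 0.45 [0.671 0.258 0.003] [182. 241.]
whetstone 0.67 [ 0.469 -0.332 -0.007] [351. 207.]
sanding_block 0.76 [ 0.574 -0.19  -0.   ] [304. 207.]
sanding_block 0.66 [0.479 0.29  0.009] [205. 276.]
sanding_block 0.65 [0.702 0.395 0.002] [137. 254.]
tool_tray 0.88 [ 0.534 -0.02   0.004] [275. 228.]
tool_tray 0.8 [ 0.688 -0.461  0.002] [333. 173.]
tool_tray 0.26 [ 0.47  -0.33  -0.004] [351. 206.]
mallet 0.77 [0.674 0.255 0.001] [182. 241.]
oil_jar 0.89 [ 0.384 -0.165  0.002] [338. 232.]
egg_cup 0.67 [0.378 0.127 0.   ] [271. 272.]
egg_cup 0.53 [ 0.447 -0.405  0.007] [369. 200.]
tape_measure 0.67 [0.442 0.332 0.026] [198. 285.]
tape_measure 0.66 [ 0.677 -0.273 -0.001] [302. 189.]
top (420, 560, 3) ['img', 'depth', 'fx', 'fy', 'cx', 'cy', 'camera_from_world', 'shot']
stone_holder 0.95 [ 0.491  0.273 -0.001] [177. 236.]
stone_holder 0.58 [ 0.381 -0.167  0.002] [333. 270.]
holder_lip 0.88 [0.534 0.225 0.052] [190. 220.]
holder_stop 0.9 [0.436 0.327 0.024] [156. 256.]
holder_stop 0.64 [0.534 0.226 0.05 ] [190. 219.]
sanding_block 0.73 [0.706 0.396 0.002] [133. 162.]
sanding_block 0.68 [ 0.57  -0.192  0.004] [339. 203.]
sanding_block 0.66 [0.479 0.284 0.013] [172. 240.]
tool_tray 0.86 [ 0.537 -0.019  0.001] [279. 217.]
tool_tray 0.68 [ 0.681 -0.46   0.   ] [430. 163.]
mallet 0.9 [0.676 0.26  0.002] [181. 171.]
mallet 0.28 [ 0.382 -0.168 -0.002] [333. 270.]
oil_jar 0.65 [ 0.379 -0.166  0.002] [332. 271.]
egg_cup 0.72 [0.377 0.128 0.004] [229. 275.]
tape_measure 0.75 [ 0.485 -0.259  0.009] [364. 232.]
tape_measure 0.67 [ 0.681 -0.271 -0.001] [365. 165.]
```

View pics/s0.png

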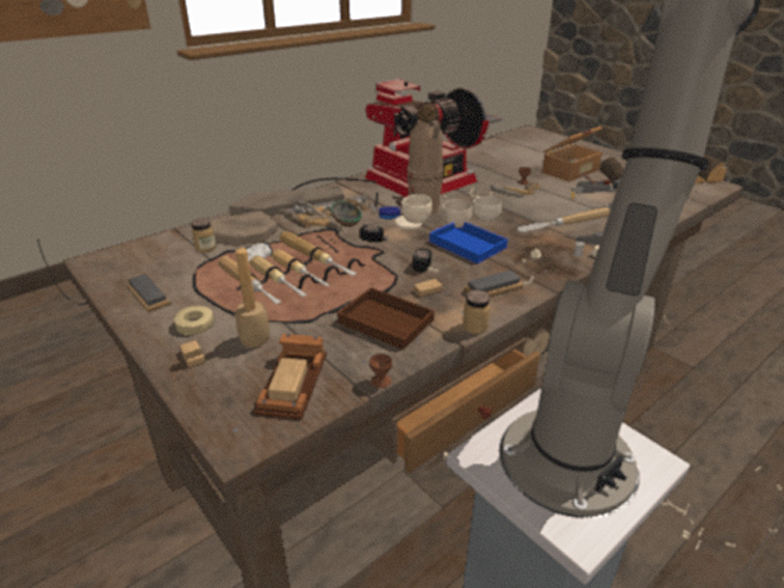

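View pics/t0.png

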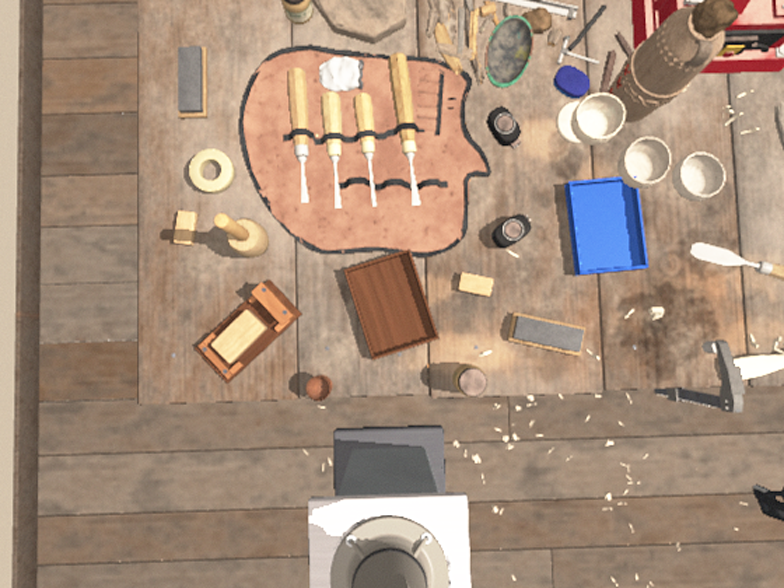

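Scene: the dark holder (top px 247,331 in the 1.4x view) has a lip at its upper right end and the cork block on it (240,335). The brown tray is at (391,305) with the blue look-alike at (607,225). The nearer whetstone is at (547,334), the fixed one at (192,80).
Candidates for the block are holder (240,335), small ones (184,227) and (475,284). I choose the one in the holder.

```bash
python3 - <<'E'
from h import *
p=bot.read_camera("top"); C=cloud(p)
def rect(c,r,z0,z1,q=None):
    m=(np.hypot(C[:,0]-c[0],C[:,1]-c[1])<r)&(C[:,2]>z0)&(C[:,2]<z1); X=C[m]
    (cx,cy),(w,h),a=cv2.minAreaRect(X[:,:2].astype(np.float32)); 
    if w<h: w,h,a=h,w,a+90
    print(q,len(X),"c",round(cx,4),round(cy,4),"size",round(w,3),round(h,3),"long axis deg",round((a+90)%180-90,1),"z",np.round(np.percentile(X[:,2],[5,50,95]),4))
rect((.479,.287),.06,.032,.044,"block"); rect((.486,-.32),.1,.022,.04,"stone");rect((.486,-.32),.1,.008,.04,"base")
rect((.535,-.02),.125,.022,.04,"tray"); rect((.491,.272),.14,.005,.07,"holder"); rect((.534,.225),.07,.05,.065,"lip top")
for c in [(.378,.127),(.38,-.166),(.676,.258)]: rect(c,.06,.03,.3,"by")
for q in("sanding_block","whetstone","stone_holder"):
    for r in bot.masks_of(p,q):
        if r["confidence"]>.3:
            X=cloud(p,r["mask"]); print(q,round(r["confidence"],2),np.round(X.mean(0),3),np.round(np.percentile(X[:,2],95),3))
print(np.round(C[(np.hypot(C[:,0]-.42,C[:,1]+.2)<.03)][:,2].mean(),4))
a=p["img"][190:290,110:235]; b=p["img"][190:290,320:445]
cv2.imwrite("pics/c1.png",cv2.resize(np.hstack([a,b])[...,::-1],None,fx=3,fy=3))
E
```

```text
block 714 c 0.4793 0.2851 size 0.099 0.055 long axis deg -46.3 z [0.035  0.0391 0.0424]
stone 811 c 0.466 -0.3296 size 0.136 0.046 long axis deg 76.2 z [0.0262 0.0302 0.0338]
base 1127 c 0.4777 -0.3323 size 0.15 0.084 long axis deg 76.2 z [0.0111 0.0292 0.0335]
tray 513 c 0.5348 -0.0174 size 0.19 0.14 long axis deg 16.1 z [0.0252 0.0295 0.0334]
holder 2632 c 0.4865 0.2685 size 0.272 0.254 long axis deg -45.9 z [0.0065 0.0237 0.058 ]
lip top 354 c 0.5407 0.2147 size 0.09 0.029 long axis deg 41.3 z [0.0543 0.0573 0.061 ]
by 254 c 0.3744 0.128 size 0.046 0.046 long axis deg 88.9 z [0.0323 0.0419 0.0577]
by 425 c 0.3816 -0.1645 size 0.059 0.055 long axis deg -35.2 z [0.0532 0.0871 0.0913]
by 756 c 0.6685 0.257 size 0.07 0.063 long axis deg -29.4 z [0.0469 0.0892 0.2349]
sanding_block 0.93 [0.702 0.394 0.017] 0.023
sanding_block 0.66 [0.478 0.283 0.037] 0.043
sanding_block 0.64 [ 0.57  -0.189  0.018] 0.023
whetstone 0.58 [ 0.466 -0.326  0.026] 0.033
stone_holder 0.84 [0.493 0.26  0.022] 0.059
0.006
```

View pics/c1.png

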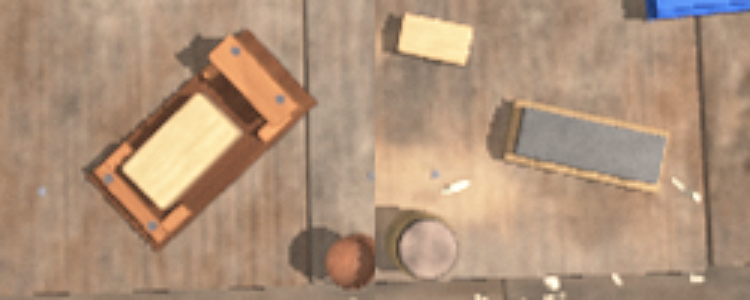

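The left crop (px 185,150) shows the cork block, 99x55 mm with its top at 39 mm, in the dark holder. The right crop (590,145) shows the loose whetstone, 136x46 mm with its top at 30 mm. Sizes match, so I start moving.

```bash
cat >> h.py <<'E'
def pose():
    o=bot.get_obs(); w,x,y,z=o["tool_rot"]; return np.array(o["eef_pos"]), np.degrees(2*np.arctan2(y,x))-90, o
def plan(wps,start=None):
    # waypoints (x,y,z,yaw of tool y in deg) -> tool-frame shift and spin from the one before
    P,yaw=start or pose()[:2]
    for w in wps:
        d=np.array(w[:3])-P; a=np.radians(yaw+90); 
        X=np.array([np.cos(a),np.sin(a)]); Y=np.array([np.sin(a),-np.cos(a)])
        s=(w[3]-yaw+180)%360-180
        print(w,"->",np.round([X@d[:2],Y@d[:2],-d[2]],4),"spin",round(-s,1),"rows",round(max(np.linalg.norm(d)/.05,abs(s)/8.59),1))
        P,yaw=np.array(w[:3]),w[3]
E
python3 - <<'E'
from h import *
P,y,o=pose(); print(P,y)
plan([(.38,-.46,.25,-43),(.47,-.23,.25,-15),(.5,.01,.25,15),(.472,.222,.25,43)])
E
```

```text
[ 0.22560935 -0.63618701  0.23930271] -70.474741255104
(0.38, -0.46, 0.25, -43) -> [ 0.2044 -0.1145 -0.0107] spin -27.5 rows 4.7
(0.47, -0.23, 0.25, -15) -> [ 0.2296 -0.091  -0.    ] spin -28 rows 4.9
(0.5, 0.01, 0.25, 15) -> [ 0.2396 -0.0331 -0.    ] spin -30 rows 4.8
(0.472, 0.222, 0.25, 43) -> [ 0.212   0.0278 -0.    ] spin -28 rows 4.3
```

Emit:
send_rows(
  deltas="0.2045 -0.1145 -0.011 -27.5; 0.2045 -0.1145 -0.011 -27.5; 0.2045 -0.1145 -0.011 -27.5; 0.2045 -0.1145 -0.011 -27.5; 0.2045 -0.1145 -0.011 -27.5",
  claw=1,
)

```text
t: 1.8
eef_pos: [0.3829, -0.4567, 0.2508]
tool_rot: [0.0, 0.916, 0.401, 0.001]
contact_force: [1.4, -0.7, -0.6]
gripper_width: 0.997
grasp_force: 0.0
```

Emit:
send_rows(
  deltas="0.23 -0.091 0 -28; 0.23 -0.091 0 -28; 0.23 -0.091 0 -28; 0.23 -0.091 0 -28; 0.23 -0.091 0 -28",
)

```text
t: 2.3
eef_pos: [0.4708, -0.2275, 0.2507]
tool_rot: [0.0, 0.793, 0.61, 0.0]
contact_force: [1.2, -0.6, 0.2]
gripper_width: 0.999
grasp_force: 0.0
```

Emit:
send_rows(
  deltas="0.24 -0.033 0 -30; 0.24 -0.033 0 -30; 0.24 -0.033 0 -30; 0.24 -0.033 0 -30; 0.24 -0.033 0 -30",
)

```text
t: 2.8
eef_pos: [0.5005, 0.0135, 0.2508]
tool_rot: [0.0, 0.607, 0.795, 0.0]
contact_force: [0.7, -0.5, 0.1]
gripper_width: 1.001
grasp_force: 0.0
```

Emit:
send_rows(
  deltas="0.212 0.028 0 -28; 0.212 0.028 0 -28; 0.212 0.028 0 -28; 0.212 0.028 0 -28; 0.212 0.028 0 -28",
)

```text
t: 3.3
eef_pos: [0.4707, 0.2291, 0.2511]
tool_rot: [-0.0, 0.395, 0.919, 0.002]
contact_force: [-0.7, -0.6, -1.0]
gripper_width: 1.0
grasp_force: 0.0
```

```bash
python3 - <<'E'
from h import *
P,y,o=pose(); print(P,y,o["q"],o["t"],o["contact_force"])
p=bot.read_camera("wrist"); save(p,"w1.png",None,1.2)
C=cloud(p)
for n,c,r,z0,z1 in [("block",(.479,.285),.06,.032,.043),("lip",(.5407,.2147),.07,.05,.064),("stop",(.426,.337),.06,.021,.028)]:
    X=C[(np.hypot(C[:,0]-c[0],C[:,1]-c[1])<r)&(C[:,2]>z0)&(C[:,2]<z1)]
    if len(X)>20: print(n,len(X),cv2.minAreaRect(X[:,:2].astype(np.float32)),np.median(X[:,2]))
for q in("holder_lip","holder_stop","sanding_block","stone_holder"):
    for r in bot.landmark_of(p,q)[:2]: print(q,round(r["confidence"],2),np.round(r["xyz"],4),np.round(w2p(p,r["xyz"])))
E
```

```text
[0.47065266 0.22905842 0.25114047] 43.52147525995949 [ 0.07841517  0.30576333 -0.77666879  1.86302483  0.24056294  1.06667726
 -0.03227566] 3.3 [-0.67540248 -0.57438212 -1.03358136]
block 4205 ((0.4804863929748535, 0.2869132161140442), (0.055111151188611984, 0.09820061922073364), 43.76607894897461) 0.038376940537097004
lip 1824 ((0.5415234565734863, 0.21511679887771606), (0.08964454382658005, 0.029034968465566635), 41.65062713623047) 0.05638554901833856
stop 1559 ((0.4429945647716522, 0.3259434103965759), (0.08979419618844986, 0.03972451761364937), 41.1674690246582) 0.02353193815397897
holder_lip 0.66 [0.5329 0.2288 0.0402] [314. 217.]
sanding_block 0.69 [0.4854 0.2833 0.0146] [316. 154.]
sanding_block 0.56 [0.7039 0.3963 0.0043] [492. 205.]
```

View pics/w1.png

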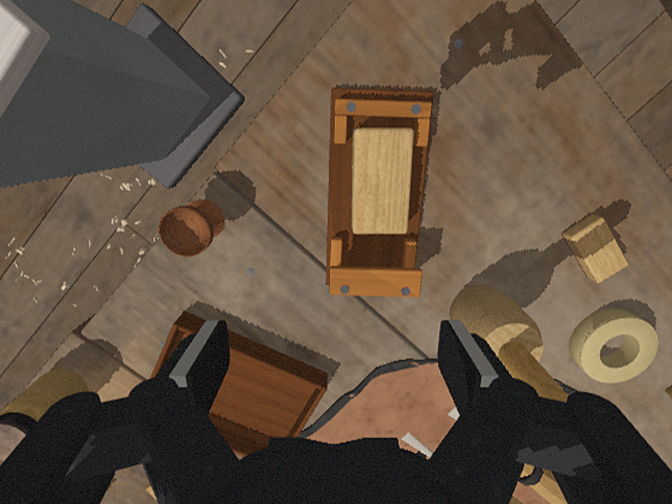

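The wrist view shows the holder (px 380,190), lip end at (375,283), with the block at (383,180) skewed about 2° in it. The egg cup (190,230) and mallet (495,325) are well clear. Holder origin is (.4905,.2725), yaw -48.5°. The lip and stop centres are 148.3 mm apart against 148.5 expected.

```bash
python3 - <<'E'
from h import *
plan([(.4805,.2869,.1,43.8),(.4805,.2869,.022,43.8)])
E
```

```text
(0.4805, 0.2869, 0.1, 43.8) -> [0.043  0.0502 0.1501] spin -0.9 rows 3.3
(0.4805, 0.2869, 0.022, 43.8) -> [0.    0.    0.078] spin -0.0 rows 1.6
```

Emit:
send_rows(
  deltas="0.043 0.05 0.15 -0.9; 0.043 0.05 0.15 -0.9; 0.043 0.05 0.15 -0.9; 0.043 0.05 0.15 -0.9; 0.043 0.05 0.15 -0.9",
)

```text
t: 4.05
eef_pos: [0.4791, 0.287, 0.0987]
tool_rot: [-0.001, 0.392, 0.92, -0.002]
contact_force: [-1.0, 0.3, 0.1]
gripper_width: 1.002
grasp_force: 0.0
```

```bash
python3 - <<'E'
from h import *
P,y,o=pose(); print(P,y)
plan([(.4805,.2869,.022,43.8)])
E
```

```text
[0.47909524 0.28697597 0.09867325] 43.89817624164297
(0.4805, 0.2869, 0.022, 43.8) -> [-0.001   0.001   0.0767] spin 0.1 rows 1.5
```

Emit:
send_rows(
  deltas="-0.001 0.001 0.03 0; -0.001 0.001 0.06 0; -0.001 0.001 0.077 0; -0.001 0.001 0.077 0",
)

```text
t: 4.45
eef_pos: [0.4814, 0.2866, 0.023]
tool_rot: [-0.0, 0.392, 0.92, -0.001]
contact_force: [-0.8, -1.3, -0.1]
gripper_width: 0.999
grasp_force: 0.0
```

Emit:
send_rows(
  deltas="0 0 0 0; 0 0 0 0; 0 0 0 0; 0 0 0 0; 0 0 0 0",
  claw=0,
  force=30,
)

```text
t: 4.95
eef_pos: [0.4823, 0.2888, 0.0252]
tool_rot: [0.001, 0.391, 0.92, 0.001]
contact_force: [-0.5, -0.9, 7.1]
gripper_width: 0.643
grasp_force: 32.5
```

Emit:
send_rows(
  deltas="0 0 -0.03 0; 0 0 -0.07 0; 0 0 -0.11 0; 0 0 -0.11 0; 0 0 -0.11 0",
)

```text
t: 5.45
eef_pos: [0.4818, 0.2885, 0.1346]
tool_rot: [0.001, 0.391, 0.92, 0.001]
contact_force: [-0.1, -0.0, -1.4]
gripper_width: 0.644
grasp_force: 32.9
```

```bash
python3 - <<'E'
from h import *
P,y,o=pose(); print(P,y)
p=bot.read_camera("wrist"); save(p,"w2.png",None,1.)
for r in bot.landmark_of(p,"sanding_block")[:3]: print(round(r["confidence"],2),np.round(r["xyz"],4))
plan([(.535,.1,.13,30),(.535,-.0174,.08,16.1),(.535,-.0174,.0185,16.1)])
E
```

```text
[0.48180009 0.28846358 0.13462365] 43.908803530237094
0.82 [0.4849 0.2864 0.1179]
0.73 [0.7037 0.3943 0.0047]
(0.535, 0.1, 0.13, 30) -> [-0.1728 -0.0909  0.0025] spin 13.9 rows 3.9
(0.535, -0.0174, 0.08, 16.1) -> [-0.1017 -0.0587  0.05  ] spin 13.9 rows 2.6
(0.535, -0.0174, 0.0185, 16.1) -> [0.     0.     0.0615] spin -0.0 rows 1.2
```

View pics/w2.png

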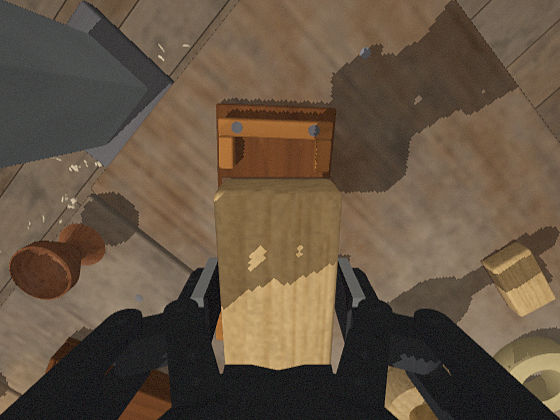

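The block (px 278,275) is held squarely in the jaws, with the holder below it empty. Now I carry it to the tray.

Emit:
send_rows(
  deltas="-0.173 -0.091 0 14; -0.173 -0.091 0 14; -0.173 -0.091 0 14; -0.173 -0.091 0 14; -0.173 -0.091 0 14",
)

```text
t: 6.05
eef_pos: [0.5364, 0.0916, 0.131]
tool_rot: [-0.0, 0.505, 0.863, -0.003]
contact_force: [-0.7, 1.0, -2.2]
gripper_width: 0.644
grasp_force: 32.9
```

Emit:
send_rows(
  deltas="-0.102 -0.059 0.05 14; -0.102 -0.059 0.05 14; -0.102 -0.059 0.05 14; -0.102 -0.059 0.05 14; -0.102 -0.059 0.05 14",
)

```text
t: 6.55
eef_pos: [0.5343, -0.0174, 0.082]
tool_rot: [-0.001, 0.603, 0.798, -0.001]
contact_force: [-0.4, 1.1, -0.9]
gripper_width: 0.643
grasp_force: 32.8
```

```bash
python3 - <<'E'
from h import *
P,y,o=pose(); print(P,y)
plan([(.535,-.0174,.024,16.1)])
E
```

```text
[ 0.53433746 -0.01735021  0.0819656 ] 15.871966294833967
(0.535, -0.0174, 0.024, 16.1) -> [-0.0002  0.0006  0.058 ] spin -0.2 rows 1.2
```

Emit:
send_rows(
  deltas="0 0 0.03 0; 0 0 0.05 0; 0 0 0.056 0; 0 0 0.058 0; 0 0 0.0595 0",
)

```text
t: 7.05
eef_pos: [0.536, -0.0163, 0.0244]
tool_rot: [0.0, 0.602, 0.799, 0.001]
contact_force: [-0.3, -0.0, -0.9]
gripper_width: 0.644
grasp_force: 32.8
```

Emit:
send_rows(
  deltas="0 0 0.001 0; 0 0 0.002 0; 0 0 0.003 0; 0 0 0.003 0",
)

```text
t: 7.45
eef_pos: [0.5358, -0.0173, 0.0212]
tool_rot: [0.0, 0.602, 0.798, 0.0]
contact_force: [-0.7, -0.2, 1.3]
gripper_width: 0.642
grasp_force: 33.1
```

Emit:
send_rows(
  deltas="0 0 0 0; 0 0 0 0; 0 0 0 0; 0 0 0 0",
  claw=1,
)

```text
t: 7.85
eef_pos: [0.5354, -0.0173, 0.0208]
tool_rot: [0.0, 0.602, 0.798, 0.0]
contact_force: [-0.5, 0.9, -0.7]
gripper_width: 1.001
grasp_force: 0.0
```

Emit:
send_rows(
  deltas="0 0 -0.03 0; 0 0 -0.08 0; 0 0 -0.13 0; 0 0 -0.18 0; 0 0 -0.18 0",
)

```text
t: 8.35
eef_pos: [0.5395, -0.0165, 0.2078]
tool_rot: [0.005, 0.602, 0.798, 0.003]
contact_force: [0.7, 0.3, 0.8]
gripper_width: 1.004
grasp_force: 0.0
```

```bash
python3 - <<'E'
from h import *
P,y,o=pose(); print(P,y)
p=bot.read_camera("top"); C=cloud(p)
X=C[(np.hypot(C[:,0]-.535,C[:,1]+.0174)<.08)&(C[:,2]>.029)&(C[:,2]<.04)]
m=np.array([np.linalg.norm(((x-[.535,-.0174])))<.055 for x in X[:,:2]]); X=X[m]
print(len(X),cv2.minAreaRect(X[:,:2].astype(np.float32)),np.median(X[:,2]))
save(p,"t2.png",(220,150,450,290),2.5)
plan([(.5,-.15,.19,0),(.47,-.28,.22,-13.8)])
E
```

```text
[ 0.53948763 -0.0164905   0.20778313] 15.92247303088547Traceback (most recent call last):
  File "<stdin>", line 5, in <module>
IndexError: arrays used as indices must be of integer (or boolean) type
```

```bash
python3 - <<'E'
from h import *
plan([(.5,-.15,.2,-2),(.47,-.26,.22,-13.8)])
E
```

```text
(0.5, -0.15, 0.2, -2) -> [-0.1175 -0.0726  0.0045] spin 17.9 rows 2.8
(0.47, -0.26, 0.22, -13.8) -> [-0.111  -0.0261 -0.02  ] spin 11.8 rows 2.3
```

Emit:
send_rows(
  deltas="-0.1175 -0.0725 0 18; -0.1175 -0.0725 0 18; -0.1175 -0.0725 0 18; -0.1175 -0.0725 0 18",
)

```text
t: 8.8
eef_pos: [0.4947, -0.1566, 0.1991]
tool_rot: [-0.001, 0.723, 0.691, -0.002]
contact_force: [0.3, 0.7, -0.9]
gripper_width: 1.001
grasp_force: 0.0
```

Emit:
send_rows(
  deltas="-0.111 -0.026 -0.02 12; -0.111 -0.026 -0.02 12; -0.111 -0.026 -0.02 12; -0.111 -0.026 -0.02 12; -0.111 -0.026 -0.02 12",
)

```text
t: 9.3
eef_pos: [0.4677, -0.2589, 0.2198]
tool_rot: [-0.001, 0.788, 0.615, -0.0]
contact_force: [0.6, 0.1, -0.2]
gripper_width: 0.999
grasp_force: 0.0
```

```bash
python3 - <<'E'
from h import *
P,y,o=pose(); print(P,y,o["q"])
p=bot.read_camera("top"); C=cloud(p)
X=C[(np.hypot(C[:,0]-.535,C[:,1]+.0174)<.06)&(C[:,2]>.030)&(C[:,2]<.04)]
if len(X)>20: print("block",len(X),cv2.minAreaRect(X[:,:2].astype(np.float32)),np.median(X[:,2]))
save(p,"t2.png",(220,150,450,290),2.5)
p=bot.read_camera("wrist"); C=cloud(p); near=np.hypot(C[:,0]-.466,C[:,1]+.33)<.1
for n,z0,z1 in(("stone",.024,.036),("base",.009,.036)):
    X=C[near&(C[:,2]>z0)&(C[:,2]<z1)]; print(n,len(X),cv2.minAreaRect(X[:,:2].astype(np.float32)),np.median(X[:,2]))
save(p,"w3.png")
E
```

```text
[ 0.467731   -0.25890998  0.21979666] -14.028227204809625 [ 0.72698533  0.29857421 -0.40531736  1.88857157  0.13860736  0.9835554
  0.01563238]
block 684 ((0.5341002941131592, -0.018110305070877075), (0.054910238832235336, 0.09956730902194977), 16.019821166992188) 0.0349348874993366
stone 4158 ((0.46797674894332886, -0.32945185899734497), (0.1343921571969986, 0.04597831889986992), 75.8191146850586) 0.029450194093697896
base 5633 ((0.4676980674266815, -0.3295860290527344), (0.14997579157352448, 0.05998101457953453), 76.18708038330078) 0.02911832925685437
```

View pics/t2.png

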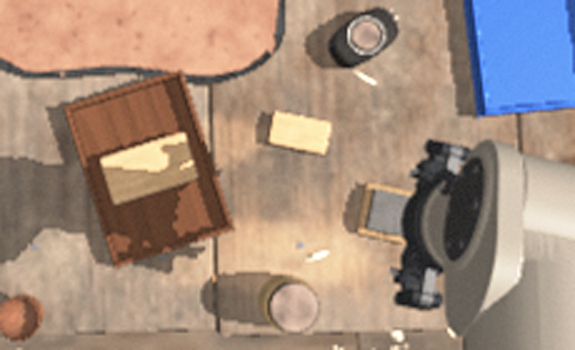

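The block (px 148,168) lies flat and centred in the tray, top at 35 mm. The whetstone centre is (.4678,-.3295), axis 76.1°. I'll grip the stone 20 mm towards its +y end.

```bash
python3 - <<'E'
from h import *
plan([(.4726,-.3101,.09,-13.9),(.4726,-.3101,.026,-13.9)])
E
```

```text
(0.4726, -0.3101, 0.09, -13.9) -> [-0.0495  0.0168  0.1301] spin -0.0 rows 2.8
(0.4726, -0.3101, 0.026, -13.9) -> [0.    0.    0.064] spin -0.0 rows 1.3
```

Emit:
send_rows(
  deltas="-0.0495 0.017 0.13 0; -0.0495 0.017 0.13 0; -0.0495 0.017 0.13 0; -0.0495 0.017 0.13 0; -0.0495 0.017 0.13 0",
)

```text
t: 9.9
eef_pos: [0.4728, -0.3105, 0.0905]
tool_rot: [-0.001, 0.788, 0.616, 0.0]
contact_force: [0.3, -0.1, -0.1]
gripper_width: 1.001
grasp_force: 0.0
```

```bash
python3 - <<'E'
from h import *
P,y,o=pose(); print(P,y)
plan([(.4726,-.3101,.027,-13.9)])
E
```

```text
[ 0.47278314 -0.310473    0.09053293] -13.96763573194157
(0.4726, -0.3101, 0.027, -13.9) -> [ 0.0003 -0.0003  0.0635] spin -0.1 rows 1.3
```

Emit:
send_rows(
  deltas="0 0 0.03 0; 0 0 0.055 0; 0 0 0.0635 0; 0 0 0.0635 0",
)

```text
t: 10.3
eef_pos: [0.4732, -0.3113, 0.0282]
tool_rot: [0.0, 0.788, 0.616, 0.0]
contact_force: [0.5, -1.0, 0.4]
gripper_width: 0.996
grasp_force: 0.0
```

Emit:
send_rows(
  deltas="0 0 0 0; 0 0 0 0; 0 0 0 0; 0 0 0 0; 0 0 0 0",
  claw=0,
  force=45,
)

```text
t: 10.8
eef_pos: [0.4732, -0.3127, 0.0289]
tool_rot: [0.001, 0.789, 0.615, 0.0]
contact_force: [-1.7, 1.5, 7.7]
gripper_width: 0.519
grasp_force: 45.3
```

Emit:
send_rows(
  deltas="0 0 -0.02 0; 0 0 -0.05 0; 0 0 -0.09 0; 0 0 -0.13 0; 0 0 -0.13 0",
)

```text
t: 11.3
eef_pos: [0.4755, -0.3138, 0.1631]
tool_rot: [0.005, 0.789, 0.615, 0.002]
contact_force: [1.2, -1.2, -2.5]
gripper_width: 0.514
grasp_force: 48.0
```

```bash
cat >> h.py <<'E'
def stone_pose(p,lo,hi,r=.11):
    # points on the stone/base under the gripper, in tool frame (x tool, y tool, height over TCP)
    P,yaw,o=pose(); C=cloud(p); a=np.radians(yaw+90); d=C-P
    x=d[:,0]*np.cos(a)+d[:,1]*np.sin(a); y=d[:,0]*np.sin(a)-d[:,1]*np.cos(a); z=d[:,2]
    m=(abs(x)<r)&(abs(y)<.02)&(z>lo)&(z<hi); return x[m],y[m],z[m]
E
python3 - <<'E'
from h import *
P,y,o=pose(); print(P,y,o["contact_force"],o["gripper_width"])
p=bot.read_camera("wrist"); save(p,"w4.png")
x,y,z=stone_pose(p,-.1,.02)
for a in np.arange(-.11,.11,.01):
    m=(x>=a)&(x<a+.01)
    if m.sum()>5: print(round(a+.005,3),m.sum(),np.round(np.median(z[m]),4))
plan([(.52,-.09,.2,5),(.5,.12,.2,25),(.4905,.24,.2,41.5)])
E
```

```text
[ 0.47552516 -0.31384883  0.16310037] -14.095249310093635 [ 1.1915755  -1.22210716 -2.54700273] 0.5142150159156735
-0.055 590 0.0033
-0.045 1063 0.0033
-0.035 1133 0.0034
-0.025 1197 0.0035
-0.015 1255 0.0035
-0.005 1370 0.0036
0.005 1439 0.0036
0.015 1538 0.0037
0.025 1657 0.0037
0.035 1754 0.0038
0.045 2460 0.0033
0.055 1217 -0.013
(0.52, -0.09, 0.2, 5) -> [ 0.2277 -0.0096 -0.0398] spin -19.1 rows 4.6
(0.5, 0.12, 0.2, 25) -> [ 0.2109 -0.0016 -0.    ] spin -20 rows 4.2
(0.4905, 0.24, 0.2, 41.5) -> [ 0.1128  0.0421 -0.    ] spin -16.5 rows 2.4
```

View pics/w4.png

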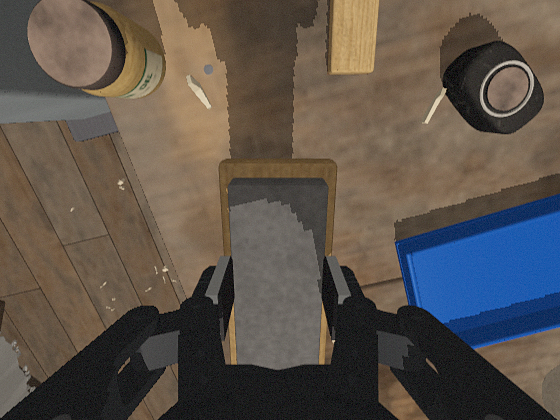

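The whetstone is held level (px 280,270). Its top is 3.5 mm above the TCP and its +y end lies 55 mm along tool x. Now I carry it to the holder.

Emit:
send_rows(
  deltas="0.228 -0.0095 -0.04 -19; 0.228 -0.0095 -0.04 -19; 0.228 -0.0095 -0.04 -19; 0.228 -0.0095 -0.04 -19; 0.228 -0.0095 -0.04 -19",
)

```text
t: 11.85
eef_pos: [0.5179, -0.0844, 0.1965]
tool_rot: [-0.001, 0.675, 0.738, 0.0]
contact_force: [0.7, 0.2, -3.4]
gripper_width: 0.517
grasp_force: 47.9
```

Emit:
send_rows(
  deltas="0.211 -0.0015 0 -20; 0.211 -0.0015 0 -20; 0.211 -0.0015 0 -20; 0.211 -0.0015 0 -20; 0.211 -0.0015 0 -20",
)

```text
t: 12.35
eef_pos: [0.4965, 0.128, 0.1964]
tool_rot: [-0.002, 0.534, 0.845, 0.001]
contact_force: [-0.3, 0.2, -2.8]
gripper_width: 0.521
grasp_force: 47.9
```

```bash
python3 - <<'E'
from h import *
P,y,o=pose(); print(P,y,o["q"],o["gripper_width"])
a=np.radians(-48.5);O=np.array([.4905,.2725]);u=np.array([np.cos(a),np.sin(a)])
T=O+u*(-.020-.019); print(T)
plan([(*T,.14,41.5)])
E
```

```text
[0.49646986 0.1280019  0.19640138] 25.432926294456536 [ 0.21249021  0.34086095 -0.70119398  1.94604406  0.26385461  0.94797497
 -0.17213767] 0.5207695704202312
[0.46465782 0.30170927]
(np.float64(0.46465781811958623), np.float64(0.3017092731107711), 0.14, 41.5) -> [0.1705 0.0459 0.0564] spin -16.1 rows 3.7
```

Emit:
send_rows(
  deltas="0.1705 0.046 0.056 -16; 0.1705 0.046 0.056 -16; 0.1705 0.046 0.056 -16; 0.1705 0.046 0.056 -16; 0.1705 0.046 0.056 -16",
)

```text
t: 12.85
eef_pos: [0.4648, 0.3001, 0.1388]
tool_rot: [-0.003, 0.412, 0.911, -0.0]
contact_force: [0.2, -0.0, -2.1]
gripper_width: 0.528
grasp_force: 47.9
```

```bash
cat >> h.py <<'E'
a=np.radians(-48.5);O=np.array([.4905,.2725]);U=np.array([np.cos(a),np.sin(a)]);V=np.array([-U[1],U[0]])
def inh(C): return np.c_[(C[:,:2]-O)@U,(C[:,:2]-O)@V,C[:,2]]
E
python3 - <<'E'
from h import *
P,y,o=pose(); print(P,y,inh(P[None]))
for n in("wrist","top"):
    p=bot.read_camera(n); H=inh(cloud(p)); save(p,"h_%s.png"%n,(100,170,260,290) if n=="top" else None,3 if n=="top" else 1)
    z=H[:,2]-P[2]
    for nm,m in(("stone",(z>-.004)&(z<.010)&(abs(H[:,1])<.03)&(abs(H[:,0])<.14)),("base",(z>-.017)&(z<-.008)&(abs(H[:,1])<.035)&(abs(H[:,0])<.14)),("stop+cheek",(H[:,2]>.02)&(H[:,2]<.03)&(abs(H[:,1])<.06)&(H[:,0]<-.04)&(H[:,0]>-.12)),("lip",(H[:,2]>.05)&(H[:,2]<.065)&(abs(H[:,1])<.06)&(H[:,0]>.05)&(H[:,0]<.12))):
        X=H[m]
        if len(X)>30: print(n,nm,len(X),"x",np.round(np.percentile(X[:,0],[1,99]),4),"y",np.round(np.percentile(X[:,1],[1,99]),4),"z",np.round(np.median(X[:,2]),4),"rect",[np.round(v,4) for v in cv2.minAreaRect(X[:,:2].astype(np.float32))])
E
```

```text
[0.46484251 0.30013858 0.13884723] 41.393526009577215 [[-0.03770124 -0.00090245  0.13884723]]
wrist stone 17272 x [-0.0864  0.0159] y [-0.0239  0.0219] z 0.1396 rect [array([-0.0335,  0.    ]), array([0.0599, 0.1067]), np.float64(89.844)]
wrist base 3756 x [-0.0939  0.029 ] y [-0.0303  0.0281] z 0.1237 rect [array([-0.0309, -0.0013]), array([0.0595, 0.1272]), np.float64(89.6371)]
wrist stop+cheek 1390 x [-0.0911 -0.0814] y [-0.044   0.0435] z 0.0235 rect [array([-0.0857, -0.0003]), array([0.0902, 0.0112]), np.float64(89.7029)]
wrist lip 135 x [0.0626 0.0901] y [-0.0447  0.045 ] z 0.0562 rect [array([0.076 , 0.0002]), array([0.0898, 0.028 ]), np.float64(89.6637)]
top stone 600 x [-0.031   0.0504] y [-0.0262  0.0193] z 0.1402 rect [array([ 0.0088, -0.0025]), array([0.0518, 0.084 ]), np.float64(89.0418)]
top base 183 x [-0.0282  0.0574] y [-0.0338  0.0261] z 0.1241 rect [array([ 0.013 , -0.0038]), array([0.0604, 0.0892]), np.float64(89.0599)]
top stop+cheek 36 x [-0.0844 -0.0535] y [-0.0464 -0.0355] z 0.0244 rect [array([-0.0689, -0.0409]), array([0.0311, 0.0107]), np.float64(1.2359)]
top lip 352 x [0.0625 0.0907] y [-0.0452  0.0424] z 0.057 rect [array([ 0.0764, -0.0008]), array([0.0288, 0.0903]), np.float64(0.3231)]
```

View pics/h_wrist.png

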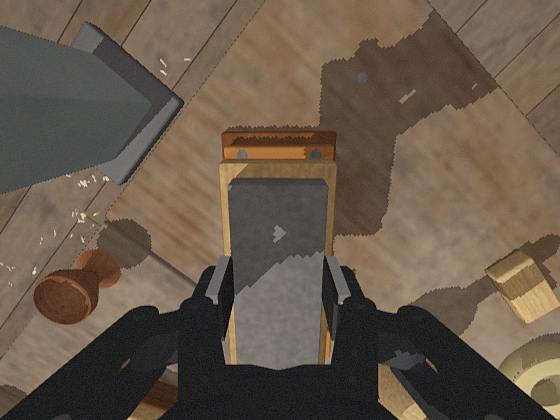

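The stone (px 278,270) is parallel to the holder, within about 1.5 mm of its centre line. Its end at (278,165) is over the stop. Descending.

Emit:
send_rows(
  deltas="0 0.0015 0.03 0; 0 0.0015 0.06 0; 0 0.0015 0.075 0; 0 0.0015 0.08 0; 0 0.0015 0.08 0",
)

```text
t: 13.45
eef_pos: [0.4706, 0.295, 0.0615]
tool_rot: [0.0, 0.416, 0.909, -0.0]
contact_force: [-1.8, 0.5, 0.1]
gripper_width: 0.52
grasp_force: 50.3
```

```bash
python3 - <<'E'
from h import *
P,y,o=pose(); print(P,y,inh(P[None]),o["contact_force"])
p=bot.read_camera("wrist"); H=inh(cloud(p)); z=H[:,2]-P[2]
for lo,hi in((-.006,.008),(-.019,-.009)):
    X=H[(z>lo)&(z<hi)&(abs(H[:,1])<.032)&(abs(H[:,0])<.14)]
    print("x",np.round(np.percentile(X[:,0],[1,99]),4),"y",np.round(np.percentile(X[:,1],[1,99]),4),"z",np.round(np.median(X[:,2]),4))
E
```

```text
[0.47060343 0.29498002 0.06153558] 40.85152152809479 [[-3.00204073e-02 -5.93977395e-06  6.15355755e-02]] [-1.77644062  0.46445514  0.12959628]
x [-0.06    0.0213] y [-0.0288  0.0276] z 0.0623
x [-0.0759 -0.0346] y [-0.0287  0.0287] z 0.0515
```

Emit:
send_rows(
  deltas="0 0 0 0; 0 0 0 0",
)

```text
t: 13.7
eef_pos: [0.4706, 0.295, 0.0615]
tool_rot: [0.001, 0.416, 0.909, -0.0]
contact_force: [-0.6, -2.1, 2.0]
gripper_width: 0.523
grasp_force: 50.5
```

```bash
python3 - <<'E'
from h import *
P,y,o=pose(); print(P,y,inh(P[None]),o["contact_force"],o["torque"],o["q"])
for n in("wrist","top"):
    p=bot.read_camera(n); H=inh(cloud(p)); m=abs(H[:,1])<.02
    for a in np.arange(-.11,.1,.01):
        k=m&(H[:,0]>=a)&(H[:,0]<a+.01)&(H[:,2]<.09)
        if k.sum()>5: print(n,round(a+.005,3),k.sum(),np.round(np.percentile(H[k,2],[10,50,90]),4))
E
```

```text
[0.47056193 0.29504233 0.06153095] 40.854855458398106 [[-3.00945748e-02  4.26904458e-06  6.15309514e-02]] [-0.57706141 -2.09908234  1.96782249] [-0.81879221 -0.20094568 -0.05447897] [-0.1652396   0.60837727 -0.65945153  1.944025    0.53024444  0.7682518
 -0.41791224]
wrist -0.105 1156 [-0.0012 -0.0002  0.0083]
wrist -0.095 1336 [0.0088 0.0098 0.0208]
wrist -0.085 1263 [0.0227 0.0236 0.0244]
wrist -0.075 2358 [0.0237 0.0354 0.0525]
wrist -0.065 1710 [0.0527 0.054  0.0554]
wrist -0.055 1693 [0.0554 0.0566 0.0579]
wrist -0.045 1658 [0.0579 0.0592 0.0606]
wrist -0.035 1635 [0.0605 0.0618 0.0631]
wrist -0.025 1622 [0.0631 0.0644 0.0657]
wrist -0.015 1613 [0.0658 0.0671 0.0684]
wrist -0.005 1575 [0.0684 0.0697 0.071 ]
wrist 0.005 1570 [0.071  0.0723 0.0736]
wrist 0.015 399 [0.0731 0.0738 0.0746]
top -0.025 24 [0.0635 0.0653 0.0686]
top -0.015 50 [0.0653 0.0683 0.0709]
top -0.005 56 [0.0686 0.071  0.0736]
top 0.005 53 [0.0706 0.0733 0.0756]
top 0.015 49 [0.0737 0.076  0.0786]
top 0.025 56 [0.0754 0.0788 0.0807]
top 0.035 53 [0.0786 0.0814 0.0843]
top 0.045 54 [0.0812 0.0841 0.0868]
top 0.055 67 [0.069  0.0786 0.0865]
top 0.065 64 [0.0563 0.0677 0.0725]
top 0.075 56 [0.0545 0.0568 0.0605]
top 0.085 53 [0.0553 0.0578 0.06  ]
top 0.095 73 [0.0086 0.0129 0.0516]
```

The lip end caught on the lip's top: the stone now slopes 0.26 rad with the lip end up, and the TCP is 8 mm further forward than intended. I'll back up and away, then check the tracking.

Emit:
send_rows(
  deltas="0 0 -0.02 0; 0 0 -0.04 0; 0.01 0 -0.05 0; 0.01 0 -0.05 0; 0.01 0 -0.05 0",
)

```text
t: 14.3
eef_pos: [0.4628, 0.304, 0.1108]
tool_rot: [-0.0, 0.415, 0.91, -0.0]
contact_force: [-0.2, -0.5, -2.7]
gripper_width: 0.519
grasp_force: 50.0
```

```bash
cat >> h.py <<'E'
def prof(n="wrist"):
    p=bot.read_camera(n); H=inh(cloud(p)); P=inh(pose()[0][None])[0]; m=(abs(H[:,1]-P[1])<.018)&(abs(H[:,2]-P[2])<.045)&(H[:,0]<P[0]+.09)
    # stone top: robust line fit
    X=H[m]; k=np.ones(len(X),bool)
    for _ in range(6):
        c=np.polyfit(X[k,0],X[k,2],1); r=X[:,2]-np.polyval(c,X[:,0]); k=abs(r)<max(.003,.5*r[k].std())
    B=H[(abs(H[:,1]-P[1])<.035)]; rb=B[:,2]-np.polyval(c,B[:,0]); b=B[(abs(rb+.016)<.004)]; b=b[abs(b[:,0]-P[0])<.1]
    print(n,"slope",round(c[0],4),"top at TCP",round(np.polyval(c,P[0])-P[2],4),"stone x",np.round(np.percentile(X[k,0],[.5,99.5]),4),"base x",np.round(np.percentile(b[:,0],[.5,99.5]),4),"y",np.round(np.percentile(b[:,1],[1,99]),4))
E
python3 - <<'E'
from h import *
P,y,o=pose(); print(P,y,inh(P[None]),o["contact_force"],o["torque"],o["q"])
prof();prof("top")
E
```

```text
[0.46275278 0.30404574 0.11076172] 40.98383318859459 [[-0.04201223  0.0001214   0.11076172]] [-0.17567377 -0.51930519 -2.69308925] [0.04343217 0.04129743 0.00609051] [-0.14226817  0.53929786 -0.71155098  1.92081883  0.46199719  0.85083584
 -0.38131566]
wrist slope 0.216 top at TCP 0.0021 stone x [-0.0878  0.0023] base x [-0.0917  0.0146] y [-0.0296  0.0298]
top slope 0.2179 top at TCP 0.0027 stone x [-0.039   0.0431] base x [-0.0385  0.0545] y [-0.032   0.0273]
```

Emit:
send_rows(
  deltas="0.002 0 0.02 0; 0.002 0 0.035 0; 0.002 0 0.042 0; 0.002 0 0.042 0",
)

```text
t: 14.8
eef_pos: [0.4612, 0.3045, 0.0677]
tool_rot: [-0.001, 0.415, 0.91, -0.001]
contact_force: [0.1, -0.8, -3.4]
gripper_width: 0.519
grasp_force: 49.9
```

```bash
python3 - <<'E'
from h import *
P,y,o=pose(); print(P,y,inh(P[None]),o["contact_force"],o["torque"])
prof();prof("top")
E
```

```text
[0.46124013 0.30449685 0.0676828 ] 40.92793068923237 [[-0.0433524 -0.0007126  0.0676828]] [ 0.13931569 -0.83804813 -3.35610106] [ 0.05152579  0.09058686 -0.00328708]
wrist slope 0.2159 top at TCP 0.0006 stone x [-0.089   0.0009] base x [-0.0931  0.0134] y [-0.0305  0.0289]
top slope 0.2124 top at TCP 0.0021 stone x [-0.0404  0.0408] base x [-0.0396  0.0529] y [-0.0317  0.027 ]
```

Emit:
send_rows(
  deltas="0.001 0.001 0.003 0; 0.001 0.001 0.006 0; 0.001 0.001 0.009 0; 0.001 0.001 0.011 0; 0.001 0.001 0.013 0",
)

```text
t: 15.4
eef_pos: [0.4638, 0.3067, 0.0573]
tool_rot: [0.001, 0.416, 0.909, 0.001]
contact_force: [1.2, -3.0, 6.7]
gripper_width: 0.519
grasp_force: 51.5
```

```bash
python3 - <<'E'
from h import *
P,y,o=pose(); print(P,y,inh(P[None]),o["contact_force"],o["torque"])
prof();prof("top")
E
```

```text
[0.46380534 0.30669141 0.05729156] 40.87063756251223 [[-0.04329627  0.0026628   0.05729156]] [ 1.20276853 -3.03995673  6.6534816 ] [-0.31682432 -0.14886144 -0.04316479]
wrist slope 0.1121 top at TCP 0.0021 stone x [-0.0902  0.005 ] base x [-0.096   0.0181] y [-0.0271  0.0323]
top slope 0.1052 top at TCP 0.0025 stone x [-0.0411  0.0425] base x [-0.0384  0.0518] y [-0.0289  0.0307]
```

Emit:
send_rows(
  deltas="0 -0.002 0.003 0; 0 -0.002 0.006 0; 0 -0.002 0.008 0; 0 -0.002 0.010 0; 0 -0.002 0.010 0",
)

```text
t: 16.0
eef_pos: [0.4647, 0.304, 0.0481]
tool_rot: [0.003, 0.417, 0.909, 0.001]
contact_force: [5.5, -7.4, 12.6]
gripper_width: 0.518
grasp_force: 54.6
```

```bash
python3 - <<'E'
from h import *
P,y,o=pose(); print(P,y,inh(P[None]),o["contact_force"],o["torque"])
prof();prof("top")
E
```

```text
[0.46468061 0.30399784 0.04807265] 40.753088771894795 [[-0.04069894  0.00153352  0.04807265]] [ 5.46314938 -7.40983342 12.57445544] [-1.32296888 -0.85885508 -0.00201896]
wrist slope -0.0811 top at TCP 0.0026 stone x [-0.0885  0.0175] base x [-0.0975  0.0326] y [-0.0284  0.0312]
top slope -0.065 top at TCP 0.0026 stone x [-0.0379  0.0447] base x [-0.0368  0.0554] y [-0.0303  0.0328]
```

The stone is now tipped lip end down (about 0.075 rad), with the stop end resting on the stop. I slide it forward under the lip.

Emit:
send_rows(
  deltas="-0.004 -0.001 0 0; -0.008 -0.001 0 0; -0.012 -0.001 0 0; -0.016 -0.001 0 0; -0.018 -0.001 0 0",
)

```text
t: 16.6
eef_pos: [0.4718, 0.2912, 0.0463]
tool_rot: [-0.0, 0.415, 0.91, 0.0]
contact_force: [0.0, 3.0, 3.3]
gripper_width: 0.524
grasp_force: 53.6
```

```bash
python3 - <<'E'
from h import *
P,y,o=pose(); print(P,y,inh(P[None]),o["contact_force"],o["torque"])
prof();prof("top")
E
```

```text
[0.47184771 0.29117701 0.0462609 ] 40.93351832028196 [[-0.02634764 -0.00159398  0.0462609 ]] [0.02587781 2.95176137 3.32593741] [1.03891411 0.46448566 0.12562229]
wrist slope 0.1451 top at TCP -0.0007 stone x [-0.0835  0.0016] base x [-0.0909  0.0029] y [-0.0364  0.0332]
top slope 0.1795 top at TCP -0.0098 stone x [-0.2235  0.0636] base x [-0.0093  0.0578] y [-0.0332  0.0262]
```

```bash
python3 - <<'E'
from h import *
for n in("wrist","top"):
    p=bot.read_camera(n); H=inh(cloud(p)); m=abs(H[:,1])<.018
    if n=="wrist": save(p,"w5.png")
    for a in np.arange(-.1,.09,.01):
        k=m&(H[:,0]>=a)&(H[:,0]<a+.01)&(H[:,2]<.09)
        if k.sum()>5: print(n,round(a+.005,3),k.sum(),np.round(np.percentile(H[k,2],[10,50,90]),4))
E
```

```text
wrist -0.095 1416 [0.0088 0.0098 0.02  ]
wrist -0.085 1798 [0.023  0.0245 0.0375]
wrist -0.075 2301 [0.0372 0.0455 0.0535]
wrist -0.065 1687 [0.0519 0.0527 0.0535]
wrist -0.055 1554 [0.0509 0.0517 0.0525]
wrist -0.045 1410 [0.05   0.0507 0.0515]
wrist -0.035 1305 [0.049  0.0498 0.0505]
wrist -0.025 1186 [0.048  0.0488 0.0496]
wrist -0.015 1110 [0.0471 0.0478 0.0485]
wrist -0.005 1022 [0.0461 0.0468 0.0475]
wrist 0.005 952 [0.0451 0.0458 0.0465]
wrist 0.015 881 [0.0442 0.0449 0.0456]
wrist 0.025 826 [0.0432 0.0439 0.0446]
wrist 0.035 242 [0.0425 0.0431 0.0436]
top -0.025 8 [0.0464 0.0484 0.0509]
top -0.015 40 [0.0458 0.0476 0.0506]
top -0.005 52 [0.045  0.0474 0.0511]
top 0.005 49 [0.0438 0.0463 0.0494]
top 0.015 46 [0.0423 0.0451 0.0474]
top 0.025 49 [0.0415 0.0444 0.0476]
top 0.035 49 [0.0406 0.0444 0.0467]
top 0.045 46 [0.0403 0.0422 0.0458]
top 0.055 47 [0.0382 0.0414 0.0452]
top 0.065 38 [0.0542 0.0573 0.0601]
top 0.075 50 [0.0554 0.0569 0.0598]
top 0.085 50 [0.0548 0.0575 0.0605]
```

View pics/w5.png

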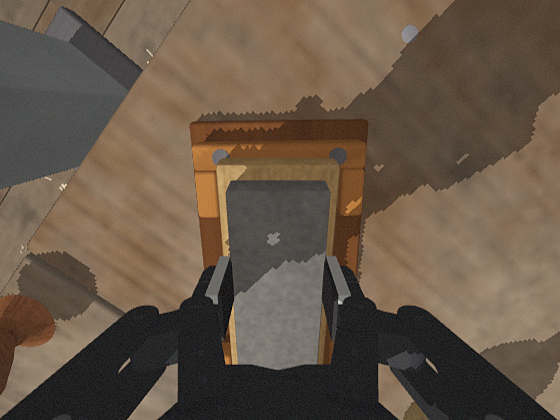

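The lip end is down on the bed, slope -0.097 rad, entering under the lip. The stop end (px 278,165) still rides on the stop, centred between the cheeks. I go on forward 8 mm.

Emit:
send_rows(
  deltas="-0.002 0 0 0; -0.004 0 0 0; -0.006 0 0 0; -0.008 0 0 0; -0.008 0 0 0",
)

```text
t: 17.3
eef_pos: [0.4775, 0.2845, 0.0459]
tool_rot: [0.0, 0.415, 0.91, -0.0]
contact_force: [2.2, 3.2, -3.2]
gripper_width: 0.521
grasp_force: 52.8
```

```bash
cat >> h.py <<'E'
def raw():
    P,y,o=pose(); print(np.round(inh(P[None])[0],4),round(y,2),np.round(o["contact_force"],1),np.round(o["torque"],2))
    p=bot.read_camera("wrist"); H=inh(cloud(p)); m=(abs(H[:,1])<.018)
    k=m&(H[:,0]>-.062)&(H[:,0]<.02)&(H[:,2]<.08); c=np.polyfit(H[k,0],H[k,2],1); print("slope",np.round(c,4))
    r=H[:,2]-np.polyval(c,H[:,0])
    for nm,d in(("stone",0),("base",-.016)):
        b=H[(abs(r-d)<.004)&(abs(H[:,1])<.034)&(H[:,0]<-.05)&(H[:,0]>-.11)]
        if len(b): print(nm,"end x",np.round(np.percentile(b[:,0],[1,50]),4),"y",np.round(np.percentile(b[:,1],[1,99]),4))
E
python3 -c "
from h import *
raw()"
```

```text
[-0.0176 -0.0018  0.0459] 40.92 [ 2.2  3.2 -3.2] [ 0.8  -0.55  0.41]
slope [-0.0721  0.0473]
stone end x [-0.0658 -0.0586] y [-0.0238  0.0207]
base end x [-0.0744 -0.0691] y [-0.0309  0.0278]
```

It's under the lip, and its stop end (-74.4 mm) is past the stop edge (-77.5 mm). Lowering the stop end.

Emit:
send_rows(
  deltas="0 0.001 0.002 0; 0 0.001 0.004 0; 0 0.001 0.006 0; 0 0.001 0.008 0; 0 0.001 0.009 0",
)

```text
t: 17.85
eef_pos: [0.4769, 0.2859, 0.0372]
tool_rot: [-0.0, 0.415, 0.91, -0.0]
contact_force: [-2.2, 0.8, 2.9]
gripper_width: 0.519
grasp_force: 53.6
```

```bash
python3 -c "
from h import *
raw()"
```

```text
[-0.019  -0.0013  0.0372] 40.94 [-2.2  0.8  2.9] [ 0.03  0.34 -0.01]
slope [-0.0025  0.0398]
stone end x [-0.0671 -0.0592] y [-0.0234  0.0212]
base end x [-0.0906 -0.0791] y [-0.0337  0.0335]
```

Emit:
send_rows(
  deltas="0 0 0 0; 0 0 0 0; 0 0 0 0; 0 0 0 0; 0 0 0 0",
  claw=0.8,
)

```text
t: 18.4
eef_pos: [0.4779, 0.2856, 0.0373]
tool_rot: [0.0, 0.415, 0.91, -0.0]
contact_force: [0.1, -0.3, 0.1]
gripper_width: 0.799
grasp_force: 0.0
```

Emit:
send_rows(
  deltas="0 0 -0.01 0; 0 0 -0.04 0; 0 0 -0.08 0; 0 0 -0.13 0; 0 0 -0.16 0",
)

```text
t: 18.9
eef_pos: [0.4783, 0.287, 0.2015]
tool_rot: [0.001, 0.415, 0.91, 0.002]
contact_force: [0.4, 0.3, -0.0]
gripper_width: 0.803
grasp_force: 0.0
```

Emit:
send_rows(
  deltas="-0.07 0 0 0; -0.11 0 0 0; -0.13 0 0 0; -0.13 0 0 0; -0.13 0 0 0",
)

```text
t: 19.4
eef_pos: [0.5629, 0.1872, 0.1977]
tool_rot: [-0.0, 0.416, 0.909, 0.0]
contact_force: [-0.8, 0.3, 0.5]
gripper_width: 0.802
grasp_force: 0.0
```

```bash
python3 - <<'E'
from h import *
P,y,o=pose(); print(P,o["t"],o["contact_force"],o["gripper_width"])
for n in("wrist","top"):
    p=bot.read_camera(n); W=cloud(p); H=inh(W)
    X=H[(H[:,2]>.034)&(H[:,2]<.046)&(abs(H[:,1])<.03)&(abs(H[:,0])<.08)]
    if len(X)>50:
        A=np.c_[X[:,:2],np.ones(len(X))]; c=np.linalg.lstsq(A,X[:,2],rcond=None)[0]
        print(n,"plane",np.round(c,4),"x",np.round(np.percentile(X[:,0],[.5,99.5]),4),"y",np.round(np.percentile(X[:,1],[1,99]),4))
    B=W[(np.hypot(W[:,0]-.535,W[:,1]+.0174)<.055)&(W[:,2]>.03)&(W[:,2]<.04)]
    if len(B)>50: print(n,"block",cv2.minAreaRect(B[:,:2].astype(np.float32)),np.median(B[:,2]))
save(p,"t9.png",(100,140,350,300),2.5)
E
```

```text
[0.56292698 0.18721584 0.19774084] 19.4 [-0.80428056  0.27083377  0.50759271] 0.8018916063702166
wrist plane [-0.0013  0.0014  0.0398] x [-0.0542  0.0633] y [-0.024  0.021]
wrist block ((0.5281608700752258, -0.01017831638455391), (0.04472464323043823, 0.08220168948173523), 15.527543067932129) 0.033871628109547
top plane [ 0.1334 -0.0291  0.0488] x [-0.0683 -0.0526] y [-0.0244  0.0209]
top block ((0.5341609120368958, -0.017984170466661453), (0.05490511283278465, 0.09949519485235214), 15.803762435913086) 0.03475894711842642
```

View pics/t9.png

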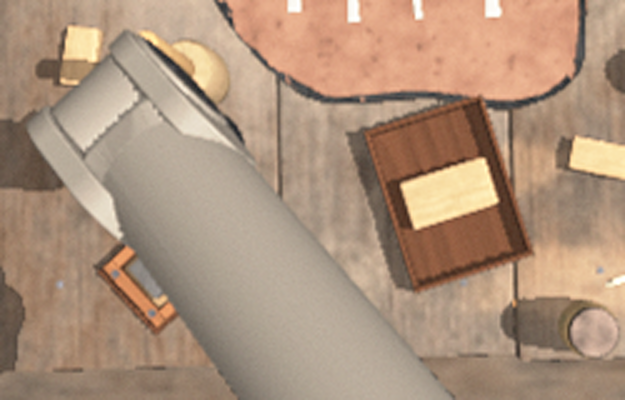

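The block (px 450,192) lies in the tray. The whetstone is flat in the holder, top at 39.8 mm and level, running from -68 mm in under the lip. The gripper is clear, so I hand in.

```bash
python3 -c "
from station import bot
print(bot.hand_in())"
```

```text
the job is handed in; nothing more can be done
None
```

The job is handed in, with no verdict returned: by the last camera check the sanding block lies flat in the brown tray and the nearer whetstone lies flat in the holder, stone side up, one end about 12 mm under the lip (lip-end position inferred from the visible end), after it first caught on the lip and had to be re-tipped.

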